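# Stow the pliers and the tyre gauge in the foam drawer

### The arm

A 7-joint arm with a two-finger parallel gripper is mounted at the origin on the work surface. World frame = base frame: x ahead of the robot, y to its left, z up, the work surface at z = 0. Lengths are in m, angles in degrees, forces in N, time in s.
With the tool pointing down it reaches from about 0.4 to 0.9 m from the base axis. Payload 5.5 kg.
Tool frame: the origin (TCP) lies at the centre of the arm's flange, where the gripper is bolted on; the fingertips stand 173 mm ahead of it and the grasp point (between the pads) lies 155 mm ahead of it; z points along the fingers, y is the line along which they close (so a half turn about z gives the same grasp; the last joint's range is limited). The gripper opens to 85 mm and grips with 20 to 120 N. Pads are 22 mm wide; open, the fingers measure 114 mm over their backs; the gripper's body (76 mm by 85 mm) begins 54 mm behind the grasp point. The pads swing forward as they close: fully open they stand 13 mm farther back than shut.
Start: joints at [85.153, 28.699, -24.465, 88.831, 12.651, 65.22, -12.049], TCP at [0.222, -0.611, 0.405] pointing down, gripper open.
Joint ranges: [-164.97, 164.97], [-17.58, 116.51], [-87.97, 89.64], [11.32, 138.91], [-80.73, 260.73], [10.89, 115.49], [-147.41, 147.41]. Speed limits (degrees/s): [147.25, 147.25, 180, 180, 180, 180, 180].

### API

Orientations are given as a 3x3 rotation matrix whose columns are the frame's x, y, z axes.
In Python, from plant import ctrl gives the robot as it stands.
- The arm moves only by the tool jog_arm, never from a script. Its argument "plan" is a list of rows, each a list of 3 entries, a list of its own where there are three numbers: the turn, a rotation vector about the tool's x, y, z in rad, then the shift along the tool's x, y, z in mm, then the opening, from 0 (shut) to 1 (fully open). A call has 1 to 20 rows; each row shifts and turns the commanded pose from where the row before left it, along the tool's axes as they then stand; what a row does not reach is not made up. A row lasts 1/8 s, in which the tool goes at most 62.5 mm and 10.7 degrees, less where a joint would pass 70% of its speed; a pose out of reach is approached as far as the arm can. A call with a gripper value outside its range is refused whole. The fingers move at their own pace and stop on an object; "force" is the grip in N (left out, the last holds). Time passes only in rows, so rows that do not move let the fingers close. It gives the time, the measured TCP pose, the force, the opening and the grip force at its end, in the units of the state.
- ctrl.state(): the state, without advancing time (a new reading comes with each control period).
- ctrl.read_camera(name): name is "scene" or "top" or "wrist"; returns a dict with "image" (420x560x3 uint8, blue, green, red), "depth" (420x560 float32, m along the optical axis (not along the pixel's ray), 0 where there is no reading), "K" (3x3 intrinsics, pixels), "rvec" (rotation vector, rad) and "tvec" (3), from world to camera coordinates, as OpenCV has them. Camera axes: x right, y down, z forward; pixel columns grow to the right and rows downward; lengths in m; the calibration is good to about 2 mm. A picture is of the moment at which its call begins.
- ctrl.close_job(): hands the job in; it is judged then, once.
Trained networks look in a picture, given as the dict that the camera call returned (one of the last four; its "shot" number tells which), for a name from the list of things; names that differ only in an ending like _2 or _b are one class to them, and where a whole thing is asked for, a point or a joint stands for the part that bears it (a point fixed in the world has none). Each returns a list of dicts, best first, with "conf" (0 to 1); they miss things now and then, are a little off and sometimes report something else, mostly with a low value. They report only what shows in the picture. A call takes as long as a camera call. They do not tell look-alikes from the thing itself.
- ctrl.find_in(query, picture): "location" ([column, row] in pixels, amid what is visible of it).
- ctrl.masks_of(query, picture): "mask" (420x560 bool, what is visible of it) and "location" ([column, row] in pixels, amid what is visible of it).
The state is a dict: "time_s": time; "qpos": joint angles; "dq": joint speeds; "joint_torque": joint torques, N m; "position": TCP position; "tcp_rot": TCP orientation; "force": force on the tool from outside, world axes, zero at the start; "ft_torque": the same for the moment, N m; "width": finger opening in m; "grasp_force": force on a finger pad.
Only numpy, scipy, OpenCV 4.12 (cv2) and the standard library are available. Lean on these libraries where they do the work, as an engineer would, in place of code of your own. Each camera call takes 0.05 s, during which the arm holds its last target. There are 200 camera calls.

### The job

Put the pliers and the tyre gauge away: press each one fully home, lying flat, into the foam cut-out of its own shape in the open tool drawer, then push the drawer fully shut. Leave the spray can, the oil bottle and the screwdriver where they are.

Things in the scene. Friction and masses are not known exactly. Their poses are not given: they have to be found in the camera images.
- chest: Low blue tool chest fixed to the bench, 250 deep (x) x 300 wide (y) x 82 mm high, one drawer. Origin: centre of its underside, on the bench; its x axis points from the drawer front to the back, so the drawer opens along -x.
- drawer (a joint): How far the drawer is out, m: 0 shut, 0.22 fully out. It starts 0.18 to 0.22 m out, with both empty cut-outs uncovered. It slides with about 2 N of friction and stays where it is left; it can be pushed shut on its front from outside.
- drawer_pull (a point): Middle of the front edge of the aluminium lip (240 mm long, 8 mm high) along the outside of the drawer's front, 56 mm above the bench. The lip stands 13 mm proud of the front panel, whose top is 64 mm and lower edge 10 mm above the bench. Axes as the chest's; it moves with the drawer.
- pliers: Steel pliers, red handles, closed, lying flat: 150 mm long along x (jaws to +x), 15 mm thick (pivot cap 17), about 0.2 kg. Origin: mid-length, on the underside, z up. Jaws: x 34 to 75 mm, 22 wide. Flat-sided joint block: x 0 to 34, 30 mm wide across y, the place to grip. Handles: x -75 to 0, spreading to 49 wide overall.
- pliers_nose (a point): On the pliers' underside at the jaw end, x = +75 mm of the pliers.
- pliers_tail (a point): On the pliers' underside at the handle end, x = -75 mm of the pliers.
- gauge: Tyre gauge lying flat, face up: 150 mm long along x, about 0.18 kg. Black round dial, white face, 60 mm diameter, 23 thick, centred at x = +45. Brass stem x -56 to 18, 16 wide across y, 16 thick: grip it at about x = -12 mm. Aluminium foot x -75 to -56, 26 wide, 16 thick. Origin: mid-length, on the underside, z up.
- gauge_dial (a point): On the gauge's underside below the dial's centre, x = +45 mm of the gauge.
- gauge_foot (a point): On the gauge's underside at the foot end, x = -75 mm of the gauge.
- foam_top (a point): Middle of the black foam's upper face in the drawer, 40 mm above the bench. Cut-outs are 16 mm deep (yellow floor 24 mm above the bench), 1.5 mm clear all round. In each, two pairs of springy foam lips, 13 mm long, about 3 mm into the cut-out, hold the tool up until it is pushed past them with 3 to 12 N. Home: its underside rests on the floor. Axes as the chest's.
- pliers_slot_nose (a point): On the floor of the pliers' cut-out, where pliers_nose lies when home. The cut-out runs along the drawer's depth, in its +y half, jaws towards the back (+x of the chest). Beside the joint block (x -3 to 37 mm of the seated pliers) finger notches, as deep as the cut-out, reach 43 mm either side of the centre line.
- pliers_slot_tail (a point): On the floor of the pliers' cut-out, where pliers_tail lies when home.
- gauge_slot_dial (a point): On the floor of the gauge's cut-out, where gauge_dial lies when home. It lies the other way round: dial towards the drawer's front, foot to the back. Finger notches, as deep as the cut-out, beside the stem (x -32 to 8 mm of the seated gauge) reach 38 mm either side of the centre line. Beside it, on the -y side, a steel hook spanner is fixed on the foam, its top 47 mm above the bench.
- gauge_slot_foot (a point): On the floor of the gauge's cut-out, where gauge_foot lies when home.
- spray_can: Spray can standing on the bench, 60 mm diameter, 180 mm high; origin under its centre. Leave alone.
- oil_bottle: Green oil bottle with a red cap standing on the bench, 70 mm diameter, 120 mm high; origin under its centre. Leave alone.
- screwdriver: Screwdriver lying on the bench, 200 mm long along its x; origin near the middle, on the bench. Leave alone.
Not all that is in view belongs to the job. What is shaped like the pliers but blue or turquoise is not meant.

How it is judged (in metres and radians):
On the way, in this order (a step that is already met when the one before it is completed fails the run):
1. one of the two tools is home in its own cut-out (((horizontal distance between pliers_nose and pliers_slot_nose below 0.004 m and z of pliers_nose in the frame of pliers_slot_nose below 0.003 m and horizontal distance between pliers_tail and pliers_slot_tail below 0.004 m and z of pliers_tail in the frame of pliers_slot_tail below 0.003 m) or (horizontal distance between gauge_dial and gauge_slot_dial below 0.004 m and z of gauge_dial in the frame of gauge_slot_dial below 0.003 m and horizontal distance between gauge_foot and gauge_slot_foot below 0.004 m and z of gauge_foot in the frame of gauge_slot_foot below 0.003 m))), for 0.2 s.
2. both tools are home in their cut-outs, the drawer still open (horizontal distance between pliers_nose and pliers_slot_nose below 0.004 m and z of pliers_nose in the frame of pliers_slot_nose below 0.003 m and horizontal distance between pliers_tail and pliers_slot_tail below 0.004 m and z of pliers_tail in the frame of pliers_slot_tail below 0.003 m and horizontal distance between gauge_dial and gauge_slot_dial below 0.004 m and z of gauge_dial in the frame of gauge_slot_dial below 0.003 m and horizontal distance between gauge_foot and gauge_slot_foot below 0.004 m and z of gauge_foot in the frame of gauge_slot_foot below 0.003 m and value of joint drawer above 0.05 m), for 0.2 s.
3. the drawer is shut with both tools home (horizontal distance between pliers_nose and pliers_slot_nose below 0.004 m and z of pliers_nose in the frame of pliers_slot_nose below 0.003 m and horizontal distance between pliers_tail and pliers_slot_tail below 0.004 m and z of pliers_tail in the frame of pliers_slot_tail below 0.003 m and horizontal distance between gauge_dial and gauge_slot_dial below 0.004 m and z of gauge_dial in the frame of gauge_slot_dial below 0.003 m and horizontal distance between gauge_foot and gauge_slot_foot below 0.004 m and z of gauge_foot in the frame of gauge_slot_foot below 0.003 m and value of joint drawer below 0.004 m), for 0.2 s.
At the end, for the whole second after the job is handed in: Pliers and gauge each lie in their own cut-out the right way round, both ends within 4 mm of their places sideways and less than 3 mm above the cut-out's floor; the drawer is less than 4 mm from shut; both tools at rest (all of step 3 and linear speed of each of pliers, gauge below 0.02 m/s); the robot touches nothing.
It fails at once if the spray can is moved by more than 30 mm or knocked over (distance of spray_can from where it was at the start of the episode above 0.03 m or angle between spray_can's own z axis and vertical above 0.4 rad).
It fails at once if the oil bottle is moved by more than 30 mm or knocked over (distance of oil_bottle from where it was at the start of the episode above 0.03 m or angle between oil_bottle's own z axis and vertical above 0.4 rad).
It fails at once if the screwdriver is moved by more than 30 mm (distance of screwdriver from where it was at the start of the episode above 0.03 m).
It also fails if it takes over 70 s, if anything falls off the work surface, if the arm or the gripper's body presses on something with over 40 N, if the wrist force passes 120 N, or if a joint passes its speed limit or range.

## Working session

There is one attempt and no reset: what is moved stays moved. The work goes in short steps, Python scripts to look and compute and a tool call to move; the robot and the scene stay as the last step left them, time stands still between calls to the robot, and variables do not carry over. Pictures are saved under pics/ and viewed, at most 10 in all, crops included, and the job is handed in when it is done.

Besides the shell and the picture viewer there is one more tool, called after "Request:" in YAML: its name, and indented under it one key for each argument. jog_arm: Moves the arm, as the interface text tells. Its arguments: {"type":"object","properties":{"plan":{"type":"array","items":{"type":"array"}},"force":{"type":"number"}},"required":["plan"]}

```bash
mkdir -p pics
cat > h.py <<'E'
import numpy as np, cv2
from plant import ctrl
def pts(p):
    """world xyz per pixel"""
    R=cv2.Rodrigues(np.array(p["rvec"],float))[0]; t=np.array(p["tvec"],float).ravel(); K=np.array(p["K"])
    v,u=np.mgrid[:420,:560]; d=p["depth"]
    c=np.stack([(u-K[0,2])/K[0,0]*d,(v-K[1,2])/K[1,1]*d,d],-1)
    W=(c-t)@R; W[d<=0]=np.nan
    return W
def proj(p,X):
    return cv2.projectPoints(np.array(X,float).reshape(-1,1,3),np.array(p["rvec"],float),np.array(p["tvec"],float),np.array(p["K"],float),None)[0].reshape(-1,2)
E
python3 - <<'E'
from h import *
s=ctrl.state(); print(s["position"],np.round(s["tcp_rot"],3),s["width"])
ims=[]
for n in ("top","scene"):
    p=ctrl.read_camera(n); cv2.imwrite(f"pics/{n}0.png",p["image"]); np.savez(f"{n}0.npz",**{k:p[k] for k in("image","depth","K","rvec","tvec")})
    W=pts(p)
    print(n, "cam", -cv2.Rodrigues(np.array(p["rvec"],float))[0].T@np.array(p["tvec"],float).ravel(), p["K"][0][0])
    for q in ("pliers","gauge","drawer_pull","chest","spray_can","oil_bottle","screwdriver","pliers_nose","pliers_tail","gauge_dial","gauge_foot","foam_top","pliers_slot_nose","pliers_slot_tail","gauge_slot_dial","gauge_slot_foot"):
        for r in ctrl.find_in(q,p)[:3]:
            c,ro=np.round(r["location"]).astype(int); print(q,round(r["conf"],2),c,ro,np.round(W[ro,c],3))
E
```

```text
[ 0.22136334 -0.61076179  0.40364257] [[ 0.94   0.341 -0.001]
 [ 0.341 -0.94   0.002]
 [ 0.    -0.002 -1.   ]] 0.08541693918097558
top cam [ 0.29680412 -0.11780169  1.20583829] 429.2051453674239
pliers 0.96 329 191 [ 0.583 -0.268  0.012]
pliers 0.76 418 153 [ 0.691 -0.531  0.01 ]
pliers 0.7 377 218 [ 0.502 -0.4    0.011]
gauge 0.9 302 245 [ 0.428 -0.185  0.023]
gauge 0.53 170 239 [0.45  0.176 0.042]
drawer_pull 0.61 169 237 [0.456 0.179 0.038]
chest 0.86 177 191 [0.573 0.149 0.086]
spray_can 0.95 295 128 [ 0.709 -0.168  0.178]
oil_bottle 0.93 361 150 [ 0.676 -0.349  0.092]
oil_bottle 0.17 332 194 [ 0.576 -0.277  0.   ]
screwdriver 0.82 386 324 [ 0.213 -0.403  0.021]
screwdriver 0.69 330 196 [ 0.568 -0.27   0.012]
screwdriver 0.44 170 236 [0.458 0.176 0.042]
pliers_nose 0.77 380 219 [ 0.501 -0.411 -0.001]
pliers_nose 0.71 418 157 [ 0.679 -0.53   0.011]
pliers_nose 0.68 327 195 [ 0.57  -0.261  0.018]
pliers_tail 0.87 328 191 [ 0.583 -0.265  0.01 ]
pliers_tail 0.71 419 156 [ 0.685 -0.537 -0.   ]
pliers_tail 0.6 377 220 [ 0.495 -0.397  0.02 ]
gauge_dial 0.57 303 242 [ 0.437 -0.188  0.021
[... 964 characters left out ...]
 131 334 [ 0.698 -0.524  0.015]
pliers_nose 0.6 231 256 [ 0.578 -0.257  0.016]
pliers_tail 0.77 231 262 [ 0.595 -0.263  0.013]
pliers_tail 0.67 165 258 [ 0.498 -0.403  0.002]
pliers_tail 0.63 128 335 [ 0.698 -0.529  0.016]
gauge_dial 0.64 234 222 [ 0.466 -0.203  0.022]
gauge_foot 0.73 235 219 [ 0.456 -0.195  0.022]
gauge_foot 0.54 293 261 [ 0.764 -0.187  0.133]
gauge_foot 0.25 346 177 [0.418 0.195 0.024]
foam_top 0.94 342 173 [0.402 0.191 0.03 ]
pliers_slot_nose 0.69 347 178 [0.425 0.194 0.024]
pliers_slot_nose 0.34 231 257 [ 0.576 -0.256  0.01 ]
pliers_slot_tail 0.78 343 178 [0.42  0.183 0.024]
gauge_slot_dial 0.81 343 177 [0.414 0.187 0.023]
gauge_slot_foot 0.91 342 174 [0.409 0.185 0.032]
```

Run:
```python
import cv2,numpy as np
a=cv2.imread("pics/top0.png"); cv2.imwrite("pics/top0c.png",cv2.resize(a[90:350,100:460],(792,572),interpolation=cv2.INTER_CUBIC))
```

```text
(no output)
```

View pics/top0c.png

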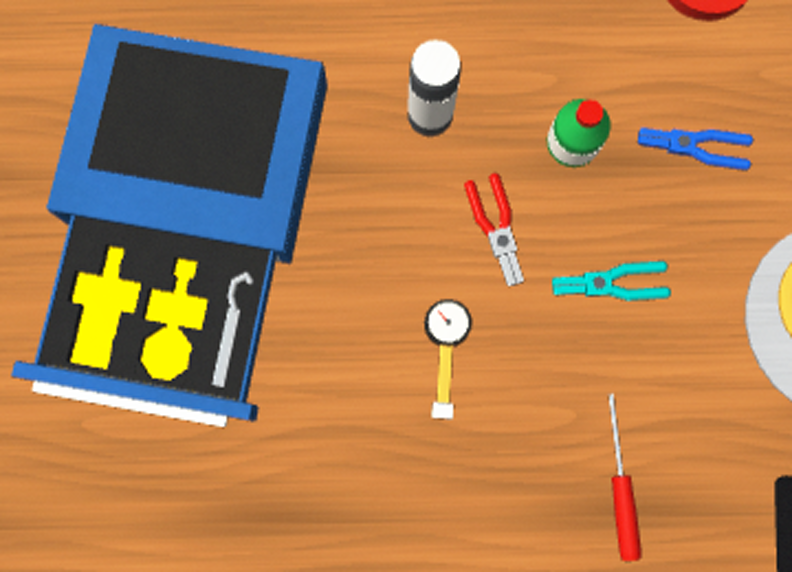

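View pics/scene0.png

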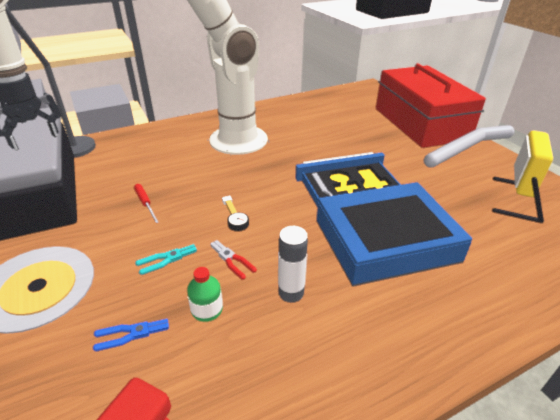

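Run:
```python
from h import *
p=dict(np.load("top0.npz")); W=pts(p); im=p["image"]; hsv=cv2.cvtColor(im,cv2.COLOR_BGR2HSV)
def pca(X):
    m=X.mean(0); w,v=np.linalg.eigh(np.cov((X-m).T)); d=v[:,1]; s=(X-m)@d; return m,d,s.min(),s.max()
# bits in crop coords -> image: col=100+c/2.2,row=90+r/2.2
def img(c,r): return 100+c/2.2,90+r/2.2
for n,cr in dict(handL=(470,183),handR=(494,177),pivot=(503,240),nose=(516,282),dial=(447,322),foot=(442,410),lipL=(34,388),lipR=(225,423),slotPn=(117,250),slotPtailmid=(90,364),slotGd=(166,352),slotGfoot=(186,264),scdr=(612,395)).items():
    c,r=img(*cr); c,r=int(round(c)),int(round(r)); print(n,c,r,np.round(W[r,c],3))
y=(hsv[...,0]>25)&(hsv[...,0]<35)&(hsv[...,1]>200)&(hsv[...,2]>150)
n,l,st,ce=cv2.connectedComponentsWithStats(y.astype(np.uint8))
for i in range(1,n):
    if st[i,4]>30: print(i,st[i],ce[i],pca(W[l==i][:,:2]),np.median(W[l==i][:,2]))
w=ctrl.read_camera("wrist"); R=cv2.Rodrigues(np.array(w["rvec"],float))[0]; t=np.array(w["tvec"],float).ravel()
s=ctrl.state(); T=np.array(s["tcp_rot"]); print("cam in tool",T.T@(-R.T@t-np.array(s["position"])),"\n",np.round(T.T@R.T,3),w["K"])
```

```text
handL 314 173 [ 0.637 -0.227  0.012]
handR 325 170 [ 0.645 -0.259  0.014]
pivot 329 199 [ 0.559 -0.266  0.015]
nose 335 218 [ 0.503 -0.281  0.016]
dial 303 236 [ 0.453 -0.189  0.024]
foot 301 276 [ 0.344 -0.18   0.016]
lipL 115 266 [0.378 0.315 0.061]
lipR 202 282 [0.331 0.083 0.059]
slotPn 153 204 [0.552 0.23  0.026]
slotPtailmid 141 255 [0.41 0.26 0.02]
slotGd 175 250 [0.421 0.166 0.023]
slotGfoot 185 210 [0.534 0.141 0.022]
scdr 378 270 [ 0.356 -0.392  0.017]
1 [  0 105  21  26 301] [  7.64119601 116.39534884] (array([0.74883303, 0.55621557]), array([-0.92528445,  0.37927388]), np.float64(-0.031309930953696725), np.float64(0.039013191650680824)) 0.1937740309892227
3 [132 202  32  56 928] [145.91487069 230.87176724] (array([nan, nan]), array([nan, nan]), np.float64(nan), np.float64(nan)) nan
4 [164 208  30  55 865] [178.07514451 237.67052023] (array([nan, nan]), array([nan, nan]), np.float64(nan), np.float64(nan)) nan
cam in tool [ 0.07898755 -0.00124179  0.03087053] 
 [[-0.001 -0.952 -0.306]
 [ 1.    -0.001  0.   ]
 [-0.001 -0.306  0.952]] [[374.06870739   0.         274.0413809 ]
 [  0.         374.06870739 219.63679619]
 [  0.           0.           1.        ]]
```

Request:
jog_arm:
  plan:
    - [[0,0,0],[43,-26,0],1]
    - [[0,0,0],[43,-26,0],1]
    - [[0,0,0],[43,-26,0],1]
    - [[0,0,0],[43,-26,0],1]
    - [[0,0,0],[43,-26,0],1]
    - [[0,0,0],[43,-26,0],1]
    - [[0,0,0],[43,-26,0],1]
    - [[0,0,0],[43,-26,0],1]
    - [[0,0,0],[43,-26,0],1]
    - [[0,0,0],[43,-26,0],1]
    - [[0,0,0.08],[0,0,0],1]
    - [[0,0,0],[0,0,0],1]
  force: 40

```text
time_s: 3.25
position: [0.5375, -0.2195, 0.4047]
tcp_rot: [[0.964, 0.267, -0.0], [0.267, -0.964, -0.0], [-0.0, 0.0, -1.0]]
force: [-0.9, -0.7, 0.5]
width: 0.0854
grasp_force: 0.0
```

Run:
```python
from h import *
s=ctrl.state(); T=np.array(s["tcp_rot"]); print(s["time_s"],s["position"],np.degrees(np.arctan2(T[1,0],T[0,0])),np.round(s["qpos"],1))
w=ctrl.read_camera("wrist"); cv2.imwrite("pics/w1.png",w["image"]); np.savez("w1.npz",pos=s["position"],T=T,**{k:w[k] for k in("image","depth","K","rvec","tvec")})
```

```text
3.25 [ 0.53747002 -0.21953993  0.40474081] 15.458243759103432 [ 46.   23.1 -33.8  98.9  14.3  62.3 -66.9]
```

View pics/w1.png

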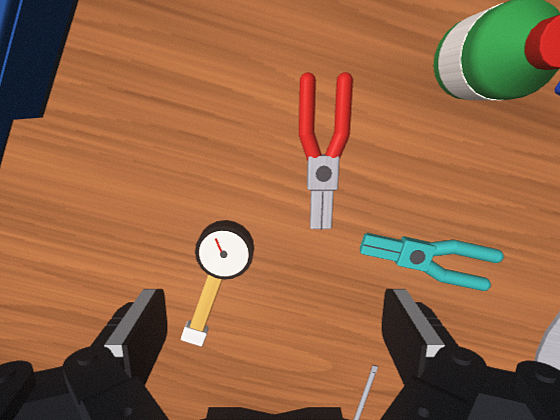

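```bash
cat >> h.py <<'E'
def onplane(p,uv,z):
    """pixels -> world on the plane z"""
    R=cv2.Rodrigues(np.array(p["rvec"],float))[0]; t=np.array(p["tvec"],float).ravel(); K=np.array(p["K"])
    uv=np.array(uv,float).reshape(-1,2); r=np.c_[uv,np.ones(len(uv))]@np.linalg.inv(K).T@R; c=-R.T@t
    return c+r*((z-c[2])/r[:,2])[:,None]
def axis(X):
    m=X.mean(0); d=np.linalg.eigh(np.cov((X-m).T))[1][:,1]; s=(X-m)@d; return m+d*s.min(),m+d*s.max()
E
python3 - <<'E'
from h import *
w=ctrl.read_camera("wrist"); W=pts(w)
for q,z,near in (("pliers",.015,(323,150)),("gauge",.018,(212,285))):
    for r in ctrl.masks_of(q,w):
        if np.hypot(*(np.array(r["location"])-near))>50: continue
        v,u=np.nonzero(r["mask"]); X=onplane(w,np.c_[u,v],z)[:,:2]; a,b=axis(X)
        print(q,r["conf"],r["location"],len(u),a,b,np.linalg.norm(b-a),np.degrees(np.arctan2(*(b-a)[::-1])))
# dial: fit circle of dark+white at z=.023
for n,uv,z in (("dial",(224,250),.023),("foot",(191,341),.016),("foot L/R",(195,332),.016),("nose",(321,229),.013),("tails",(326,73),.013),("pivot",(323,174),.017)): print(n,onplane(w,uv,z)[0])
s=ctrl.state(); print(s["position"])
E
```

```text
pliers 0.61 [318.9, 144.1] 4739 [ 0.64890376 -0.23605738] [ 0.50516411 -0.27697644] 0.14945051373652976 -164.10968146392213
gauge 0.94 [218.4, 260.1] 3943 [ 0.49060055 -0.19112868] [ 0.33862397 -0.17697398] 0.152634328806354 174.67897270450453
dial [ 0.45931009 -0.1882222   0.023     ]
foot [ 0.33904179 -0.17712519  0.016     ]
foot L/R [ 0.35175538 -0.17907698  0.016     ]
nose [ 0.50370006 -0.27829412  0.013     ]
tails [ 0.64674784 -0.23774615  0.013     ]
pivot [ 0.55902166 -0.26230495  0.017     ]
[ 0.5367013  -0.2210785   0.40469204]
```

Request:
jog_arm:
  plan:
    - [[0,0,-0.007],[11,46,20],1]
    - [[0,0,0],[0,0,50],1]
    - [[0,0,0],[0,0,50],1]
    - [[0,0,0],[0,0,50],1]
    - [[0,0,0],[0,0,40],1]
    - [[0,0,0],[0,0,19],1]
    - [[0,0,0],[0,0,0],1]
    - [[0,0,0],[0,0,0],0.2]
    - [[0,0,0],[0,0,0],0]
    - [[0,0,0],[0,0,0],0]
    - [[0,0,0],[0,0,0],0]
    - [[0,0,0],[0,0,0],0]
  force: 60

```text
time_s: 4.95
position: [0.5607, -0.2619, 0.1773]
tcp_rot: [[0.962, 0.271, 0.002], [0.271, -0.962, -0.001], [0.002, 0.002, -1.0]]
force: [-0.2, -0.0, 6.9]
width: 0.0282
grasp_force: 60.1
```

Request:
jog_arm:
  plan:
    - [[0,0,0],[0,0,-30],0]
    - [[0,0,0],[0,0,-50],0]
    - [[0,0,0],[0,0,-50],0]
    - [[0,0,0],[0,0,-50],0]
    - [[0,0,-0.178],[0,0,-30],0]
    - [[0,0,-0.178],[0,0,0],0]
    - [[0,0,-0.178],[0,0,0],0]
    - [[0,0,-0.178],[0,0,0],0]
    - [[0,0,-0.178],[0,0,0],0]
    - [[0,0,-0.178],[0,0,0],0]
    - [[0,0,-0.178],[0,0,0],0]
    - [[0,0,-0.178],[0,0,0],0]
    - [[0,0,-0.178],[0,0,0],0]
    - [[0,0,-0.178],[0,0,0],0]
    - [[0,0,-0.178],[0,0,0],0]
    - [[0,0,-0.178],[0,0,0],0]
    - [[0,0,-0.178],[0,0,0],0]
    - [[0,0,-0.178],[0,0,0],0]
    - [[0,0,-0.178],[0,0,0],0]

```text
time_s: 7.32
position: [0.5596, -0.2616, 0.3855]
tcp_rot: [[-0.982, 0.19, -0.001], [0.19, 0.982, -0.0], [0.001, -0.001, -1.0]]
force: [-0.0, -0.1, -2.1]
width: 0.0283
grasp_force: 59.5
```

Request:
jog_arm:
  plan:
    - [[0,0,0],[19.5,46,0],0]
    - [[0,0,0],[19.5,46,0],0]
    - [[0,0,0],[19.5,46,0],0]
    - [[0,0,0],[19.5,46,0],0]
    - [[0,0,0],[19.5,46,0],0]
    - [[0,0,0],[19.5,46,0],0]
    - [[0,0,0],[19.5,46,0],0]
    - [[0,0,0],[19.5,46,0],0]
    - [[0,0,0],[0,0,0],0]
    - [[0,0,0],[0,0,0],0]

```text
time_s: 8.57
position: [0.4788, 0.1296, 0.3856]
tcp_rot: [[-0.981, 0.195, -0.0], [0.195, 0.981, -0.001], [-0.0, -0.001, -1.0]]
force: [0.0, 0.4, -1.9]
width: 0.0285
grasp_force: 59.7
```

Run:
```python
from h import *
s=ctrl.state(); T=np.array(s["tcp_rot"]); print(s["time_s"],s["position"],np.degrees(np.arctan2(T[1,0],T[0,0])),np.round(s["qpos"],1))
w=ctrl.read_camera("wrist"); cv2.imwrite("pics/w2.png",w["image"]); np.savez("w2.npz",pos=s["position"],T=T,**{k:w[k] for k in("image","depth","K","rvec","tvec")})
```

```text
8.575 [0.47878019 0.12963691 0.38557948] 168.76570909810937 [ 38.4  28.8 -71.7 110.8  30.9  63.2  32.7]
```

View pics/w2.png

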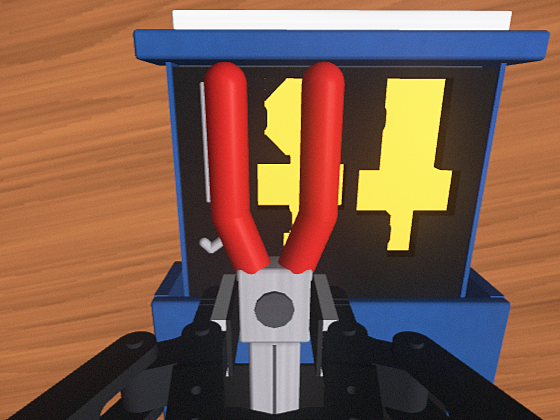

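Run:
```python
from h import *
p=dict(np.load("w2.npz")); hsv=cv2.cvtColor(p["image"],cv2.COLOR_BGR2HSV)
y=(hsv[...,0]>22)&(hsv[...,0]<36)&(hsv[...,1]>120)&(hsv[...,2]>90)
y[:,:352]=0
v,u=np.nonzero(y); print(v.min(),v.max())
E0=[]
for r in range(v.min(),v.max()+1,6):
    c=np.nonzero(y[r])[0]; L=onplane(p,(c.min()-.5,r),.040)[0]; Rr=onplane(p,(c.max()+.5,r),.024)[0]
    print(r,c.min(),c.max(),np.round(1e3*L[:2],1),np.round(1e3*Rr[:2],1))
for c in range(358,454,6):
    r=np.nonzero(y[:,c])[0]
    if len(r): print("col",c,r.min(),r.max(),np.round(1e3*onplane(p,(c,r.min()-.5),.024)[0][:2],1),np.round(1e3*onplane(p,(c,r.min()-.5),.040)[0][:2],1),np.round(1e3*onplane(p,(c,r.max()+.5),.024)[0][:2],1))
```

```text
79 249
79 388 444 [404.5 236.1] [414.  286.9]
85 388 443 [409.  235.7] [418.5 285.8]
91 387 443 [413.3 234.4] [423.3 285.6]
97 386 442 [417.7 233.1] [427.9 284.5]
103 386 441 [422.3 232.7] [432.6 283.3]
109 387 440 [427. 233.] [437.3 282.2]
115 387 439 [431.7 232.5] [442.1 281.1]
121 386 439 [436.2 231.2] [447.1 280.8]
127 385 438 [440.8 229.9] [451.9 279.6]
133 383 437 [445.3 227.7] [456.8 278.5]
139 382 436 [450.  226.4] [461.8 277.3]
145 382 435 [454.9 225.9] [466.8 276.1]
151 381 435 [459.6 224.5] [472.  275.8]
157 381 434 [464.6 224. ] [477.1 274.5]
163 380 433 [469.5 222.6] [482.3 273.3]
169 380 437 [474.6 222. ] [488.4 276.5]
175 360 450 [476.4 204.8] [496.1 287.5]
181 359 450 [481.4 203.3] [501.6 287.2]
187 358 449 [486.4 201.8] [507. 286.]
193 358 448 [491.7 201.1] [512.4 284.8]
199 357 447 [496.8 199.5] [517.9 283.6]
205 357 446 [502.2 198.8] [523.4 282.4]
211 387 412 [512.8 223.9] [523.1 251.4]
217 391 411 [519.  226.8] [528.7 250. ]
223 390 410 [524.4 225.4] [534.4 248.6]
229 392 410 [530.3 226.5] [540.4 248.1]
235 391 409 [535.9 225.1] [546.2 246.6]
241 389 408 [541.3 22
[... 276 characters left out ...]
 [515.1 218.6]
col 382 138 209 [451.3 231.1] [448.8 226.9] [516.2 224. ]
col 388 79 249 [404.4 241.1] [404.3 236.5] [556.9 225.3]
col 394 79 249 [405.4 246. ] [405.2 241.2] [558.1 230.9]
col 400 79 249 [406.3 250.9] [406.1 245.8] [559.2 236.5]
col 406 79 249 [407.3 255.7] [407.  250.4] [560.3 242.1]
col 412 79 214 [408.3 260.6] [408.  255.1] [526.4 250.6]
col 418 79 209 [409.3 265.5] [408.9 259.7] [522.6 256.5]
col 424 79 209 [410.2 270.3] [409.8 264.3] [523.7 261.9]
col 430 79 209 [411.2 275.2] [410.7 269. ] [524.8 267.3]
col 436 79 209 [412.2 280.1] [411.7 273.6] [525.9 272.7]
col 442 79 209 [413.2 284.9] [412.6 278.2] [527.  278.1]
col 448 171 194 [491.5 285.5] [487.2 278.8] [513.7 284.3]
```

Run:
```python
from h import *
p=dict(np.load("w2.npz")); hsv=cv2.cvtColor(p["image"],cv2.COLOR_BGR2HSV); T=p["T"]; pos=p["pos"]
red=((hsv[...,0]<8)|(hsv[...,0]>172))&(hsv[...,1]>130)
tl=lambda uv,z:np.round(1e3*(onplane(p,uv,z)-pos)@T,1)
for r in range(64,271,20):
    c=np.nonzero(red[r,190:360])[0]+190; print(r,c.min(),c.max(),tl((c.min(),r),.216),tl((c.max(),r),.216),"mid",(tl((c.min(),r),.216)+tl((c.max(),r),.216))/2)
v,u=np.nonzero(red[:,190:360]); print("tail row",v.min(),tl((275,v.min()),.216))
g=p["image"][250:400,274]; 
dark=cv2.inRange(p["image"][280:345,245:305],(0,0,0),(110,110,110)); m=cv2.moments(dark,True); c=(245+m["m10"]/m["m00"],280+m["m01"]/m["m00"]); print("pivot",c,m["m00"],tl(c,.2253))
print("block rows",[ (r,int(p["image"][r,262].mean())) for r in range(262,278)],[(r,int(p["image"][r,246].mean())) for r in range(334,350)])
for r in (290,300,330): print(r,[(c,int(p["image"][r,c].mean())) for c in list(range(234,244))+list(range(306,316))])
S=(onplane(p,(0,0),.024)[0]*0+[.4834,.2467,.024]); print("slot org tool",(S-pos)@T*1e3)
```

```text
64 214 334 [[ 90.4 -19.5 169.6]] [[ 90.3  21.7 169.5]] mid [[ 90.35   1.1  169.55]]
84 204 344 [[ 83.9 -23.3 169.6]] [[ 83.9  25.5 169.5]] mid [[ 83.9    1.1  169.55]]
104 206 343 [[ 77.3 -23.  169.6]] [[ 77.2  25.6 169.5]] mid [[ 77.25   1.3  169.55]]
124 207 342 [[ 70.4 -23.  169.6]] [[ 70.3  25.6 169.5]] mid [[ 70.35   1.3  169.55]]
144 208 341 [[ 63.3 -23.  169.6]] [[ 63.2  25.6 169.5]] mid [[ 63.25   1.3  169.55]]
164 209 344 [[ 55.9 -23.1 169.6]] [[ 55.9  27.1 169.5]] mid [[ 55.9    2.   169.55]]
184 210 343 [[ 48.3 -23.1 169.6]] [[ 48.3  27.2 169.5]] mid [[ 48.3    2.05 169.55]]
204 210 342 [[ 40.5 -23.5 169.6]] [[ 40.5  27.2 169.5]] mid [[ 40.5    1.85 169.55]]
224 213 335 [[ 32.4 -22.8 169.6]] [[ 32.4  24.9 169.5]] mid [[ 32.4    1.05 169.55]]
244 223 325 [[ 24.  -19.3 169.6]] [[ 24.   21.4 169.5]] mid [[ 24.     1.05 169.55]]
264 231 316 [[ 15.3 -16.4 169.6]] [[ 15.3  18.1 169.5]] mid [[ 15.3    0.85 169.55]]
tail row 61 [[ 91.3   1.5 169.6]]
pivot (273.84684684684686, 309.1144144144144) 1110.0 [[1.000e-01 1.000e+00 1.603e+02]]
block rows [(262, 110), (263, 114), (264, 113)
[... 407 characters left out ...]
5), (239, 137), (240, 178), (241, 191), (242, 189), (243, 183), (306, 180), (307, 185), (308, 192), (309, 182), (310, 108), (311, 13), (312, 28), (313, 28), (314, 30), (315, 31)]
300 [(234, 36), (235, 37), (236, 38), (237, 26), (238, 48), (239, 111), (240, 174), (241, 187), (242, 188), (243, 183), (306, 184), (307, 187), (308, 197), (309, 170), (310, 66), (311, 18), (312, 25), (313, 27), (314, 37), (315, 34)]
330 [(234, 40), (235, 40), (236, 39), (237, 35), (238, 29), (239, 68), (240, 126), (241, 164), (242, 185), (243, 188), (306, 184), (307, 196), (308, 180), (309, 106), (310, 12), (311, 28), (312, 28), (313, 33), (314, 32), (315, 30)]
slot org tool [ 18.36670061 116.23632305 361.40920004]
```

Request:
jog_arm:
  plan:
    - [[0,0,0.002],[1.6,40,0],0]
    - [[0,0,0],[0,40,0],0]
    - [[0,0,0],[0,35,0],0]
    - [[0,0,0],[0,0,40],0]
    - [[0,0,0],[0,0,50],0]
    - [[0,0,0],[0,0,45],0]
    - [[0,0,0],[0,0,20],0]
    - [[0,0,0],[0,0,5],0]
    - [[0,0,0],[0,0,0],0]
    - [[0,0,0],[0,0,0],0]

```text
time_s: 9.88
position: [0.5008, 0.2433, 0.2273]
tcp_rot: [[-0.98, 0.198, 0.003], [0.198, 0.98, 0.001], [-0.002, 0.002, -1.0]]
force: [0.6, 0.1, -2.1]
width: 0.0283
grasp_force: 59.8
```

Run:
```python
from h import *
p=dict(np.load("w2.npz")); s=ctrl.state(); T=np.array(s["tcp_rot"]); 
print(s["time_s"],s["position"],"moved",(s["position"]-p["pos"])@p["T"]*1e3,np.degrees(np.arctan2(T[1,0],T[0,0])),np.round(T[:,2],4),np.round(p["T"][:,2],4),s["force"])
w=ctrl.read_camera("wrist"); t=ctrl.read_camera("scene")
cv2.imwrite("pics/w3.png",w["image"]); cv2.imwrite("pics/s3.png",cv2.resize(t["image"][120:290,270:470],(800,680))[:600])
```

```text
9.875 [0.50075477 0.24333095 0.22732973] moved [  0.63660098 116.0225222  158.08405139] 168.58902579553228 [ 0.0026  0.0011 -1.    ] [-0.     -0.0015 -1.    ] [ 0.62783361  0.11363116 -2.12434324]
```

View pics/w3.png

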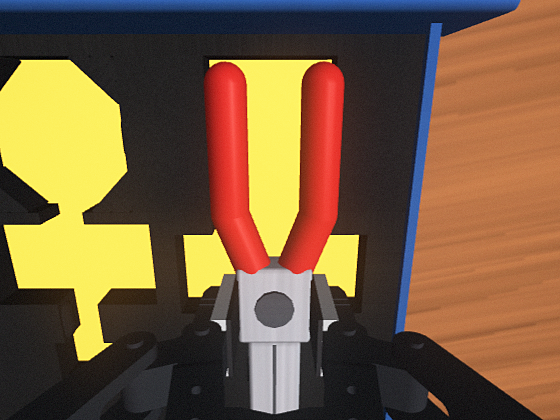

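Run:
```python
from h import *
w=ctrl.read_camera("wrist"); s=ctrl.state()
for k in range(1): print(s["position"],s["force"])
R=cv2.Rodrigues(np.array(w["rvec"],float))[0]; t=np.array(w["tvec"],float).ravel()
T=np.array(s["tcp_rot"]);pos=np.array(s["position"]); print("cam in tool",T.T@(-R.T@t-pos)*1e3)
hsv=cv2.cvtColor(w["image"],cv2.COLOR_BGR2HSV)
y=(hsv[...,0]>22)&(hsv[...,0]<36)&(hsv[...,1]>120)&(hsv[...,2]>90); y[:,:165]=0
red=((hsv[...,0]<8)|(hsv[...,0]>172))&(hsv[...,1]>130)
tl=lambda uv,z:np.round(1e3*((onplane(w,uv,z)-pos)@T)[0,:2],1)
b=pos[2]-.1773
for r in list(range(58,66,2))+list(range(234,300,6)):
    c=np.nonzero(y[r])[0]; 
    if len(c): L,Q=tl((c.min()-.5,r),.024),tl((c.max()+.5,r),.024); print(r,c.min(),c.max(),L,Q,(L+Q)/2)
for r in (84,110,140):
    c=np.nonzero(red[r,190:360])[0]+190; L,Q=tl((c.min()-.5,r),b+.0075),tl((c.max()+.5,r),b+.0075); print("red",r,c.min(),c.max(),L,Q,(L+Q)/2)
for c in (256,265,275,285,295): r=np.nonzero(y[:,c])[0]; print("tail",c,r.min(),tl((c,r.min()-.5),.024))
for c in (190,200,345,352): r=np.nonzero(y[:,c])[0]; print("notch",c,r.min(),r.max(),tl((c,r.min()-.5),.040),tl((c,r.max()+.5),.024))
v,u=np.nonzero(red[:,190:360]); print("tail tip",v.min(),tl((275,v.min()-.5),b+.0075),[(r,int(w["image"][r,262].mean())) for r in range(266,273)],tl((262,269.5),b+.015))
```

```text
[0.50039853 0.24309247 0.22674649] [-0.41156687  0.07923073 -2.67706448]
cam in tool [78.93925094  1.35287121 30.6293622 ]
60 211 331 [ 94.5 -25.6] [94.4 25.7] [9.445e+01 5.000e-02]
62 210 332 [ 93.7 -26.1] [93.7 26.2] [9.37e+01 5.00e-02]
64 210 311 [ 92.9 -26.1] [92.9 17.3] [92.9 -4.4]
234 214 288 [ 15.8 -28.4] [15.8  8.3] [ 15.8  -10.05]
240 185 358 [ 12.7 -42.8] [12.6 42.8] [12.65  0.  ]
246 185 358 [  9.5 -43.1] [ 9.4 43.1] [9.45 0.  ]
252 185 357 [  6.3 -43.3] [ 6.2 42.8] [ 6.25 -0.25]
258 186 357 [  3.1 -43. ] [ 3. 43.] [3.05 0.  ]
264 186 356 [ -0.2 -43.3] [-0.3 42.7] [-0.25 -0.3 ]
270 187 356 [ -3.5 -43. ] [-3.7 42.9] [-3.6  -0.05]
276 187 356 [ -6.9 -43.3] [-7.  43.2] [-6.95 -0.05]
282 188 355 [-10.3 -43. ] [-10.4  42.9] [-10.35  -0.05]
288 188 355 [-13.7 -43.3] [-13.8  43.1] [-13.75  -0.1 ]
294 189 354 [-17.2 -43. ] [-17.3  42.8] [-17.25  -0.1 ]
red 84 204 344 [ 83.8 -23.3] [83.7 26. ] [83.75  1.35]
red 110 205 343 [ 75.1 -23.5] [75.  26.1] [75.05  1.3 ]
red 140 206 341 [ 64.5 -23.7] [64.5 26. ] [64.5   1.15]
tail 256 60 [94.7 -6.3]
tail 265 60 [94.7 -2.5]
tail 275 60 [94.7  1.8]
tail 285 60 [94.7  6. ]
tail 295 60 [94.7 10.2]
notch 190 236 296 [ 21.  -36.1] [-18.6 -42.3]
notch 200 236 297 [ 21.  -31.7] [-19.2 -37.2]
notch 345 236 291 [20.9 32.8] [-15.8  37.8]
notch 352 236 296 [20.9 35.9] [-18.8  41.6]
tail tip 56 [92.9  1.7] [(266, 121), (267, 120), (268, 130), (269, 149), (270, 180), (271, 183), (272, 187)] [16.  -3.4]
```

Request:
jog_arm:
  plan:
    - [[0,0,0],[1.6,-1.2,0],0]
    - [[0,0,0],[0,0,4],0]
    - [[0,0,0],[0,0,4],0]
    - [[0,0,0],[0,0,2],0]
    - [[0,0,0],[0,0,2],0]
    - [[0,0,0],[0,0,2],0]
    - [[0,0,0],[0,0,0],0]

```text
time_s: 10.9
position: [0.4983, 0.2424, 0.2118]
tcp_rot: [[-0.98, 0.197, 0.0], [0.197, 0.98, 0.001], [-0.0, 0.001, -1.0]]
force: [1.2, 0.4, -2.4]
width: 0.0282
grasp_force: 59.9
```

Request:
jog_arm:
  plan:
    - [[0,0,0],[0,0,2],0]
    - [[0,0,0],[0,0,2],0]
    - [[0,0,0],[0,0,2],0]
    - [[0,0,0],[0,0,2],0]
    - [[0,0,0],[0,0,2],0]
    - [[0,0,0],[0,0,0],0]

```text
time_s: 11.65
position: [0.4987, 0.2424, 0.2025]
tcp_rot: [[-0.98, 0.198, 0.002], [0.198, 0.98, 0.0], [-0.002, 0.001, -1.0]]
force: [-0.6, -0.5, 4.4]
width: 0.0285
grasp_force: 60.7
```

Request:
jog_arm:
  plan:
    - [[0,0,0],[0,0,1],0]
    - [[0,0,0],[0,0,1],0]
    - [[0,0,0],[0,0,1],0]
    - [[0,0,0],[0,0,1],0]
    - [[0,0,0],[0,0,0],0]

```text
time_s: 12.28
position: [0.4997, 0.2424, 0.2011]
tcp_rot: [[-0.98, 0.198, 0.005], [0.198, 0.98, -0.001], [-0.005, -0.0, -1.0]]
force: [-2.6, -5.8, 29.7]
width: 0.0283
grasp_force: 63.5
```

Request:
jog_arm:
  plan:
    - [[0,0,0],[0,0,-2],0]
    - [[0,0,0],[0,0,0],0.5]
    - [[0,0,0],[0,0,0],0.5]
    - [[0,0,0],[0,0,0],0.5]
    - [[0,0,0],[0,0,-30],0.5]
    - [[0,0,0],[0,0,-50],0.5]
    - [[0,0,0],[0,0,-50],1]
    - [[0,0,0],[0,0,-50],1]
    - [[0,0,0],[0,0,0],1]
    - [[0,0,0],[0,0,0],1]

```text
time_s: 13.52
position: [0.498, 0.2417, 0.379]
tcp_rot: [[-0.98, 0.198, -0.001], [0.198, 0.98, -0.001], [0.0, -0.001, -1.0]]
force: [0.7, -0.1, -0.7]
width: 0.0853
grasp_force: 0.0
```

Run:
```python
from h import *
s=ctrl.state(); T=np.array(s["tcp_rot"]); print(s["time_s"],s["position"],np.degrees(np.arctan2(T[1,0],T[0,0])),s["width"],s["force"])
w=ctrl.read_camera("wrist"); cv2.imwrite("pics/w4.png",w["image"]); np.savez("w4.npz",pos=s["position"],T=T,**{k:w[k] for k in("image","depth","K","rvec","tvec")})
W=pts(w)
for q in ("pliers","pliers_nose","pliers_tail"):
    for r in ctrl.masks_of(q,w)[:1]: m=r["mask"]; print(q,r["conf"],r["location"],np.nanpercentile(W[m][:,2],[5,25,50,75,95]))
```

```text
13.525 [0.49799524 0.24166287 0.37902895] 168.59901304996723 0.085344803401305 [ 0.68896543 -0.08623913 -0.68671329]
pliers 0.71 [183.5, 148.3] [0.02347132 0.03904703 0.04016755 0.04471727 0.06401725]
pliers_nose 0.97 [272.7, 165.8] [0.03346439 0.03699176 0.03818914 0.03900589 0.04035604]
pliers_tail 0.88 [280.9, 168.6] [0.03449903 0.03722377 0.03826016 0.03904336 0.04039423]
```

View pics/w4.png

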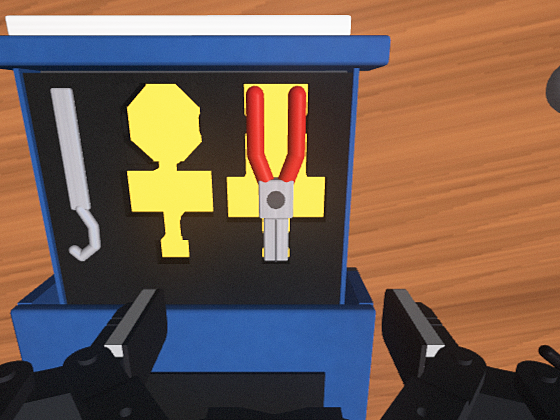

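Request:
jog_arm:
  plan:
    - [[0,0,0],[1,-30,0],1]
    - [[0,0,0],[1,-51,0],1]
    - [[0,0,0],[1,-51,0],1]
    - [[0,0,0],[1,-51,0],1]
    - [[0,0,0],[1,-51,0],1]
    - [[0,0,0],[1,-51,0],1]
    - [[0,0,0],[1,-51,0],1]
    - [[0,0,0],[1,-51,0],1]
    - [[0,0,0],[2,-48,0],1]
    - [[0,0,0.179],[0,0,0],1]
    - [[0,0,0.179],[0,0,0],1]
    - [[0,0,0.179],[0,0,0],1]
    - [[0,0,0.179],[0,0,0],1]
    - [[0,0,0.179],[0,0,0],1]
    - [[0,0,0.179],[0,0,0],1]
    - [[0,0,0.179],[0,0,0],1]
    - [[0,0,0.179],[0,0,0],1]
    - [[0,0,0.179],[0,0,0],1]
    - [[0,0,0.179],[0,0,0],1]
    - [[0,0,0.179],[0,0,0],1]

```text
time_s: 16.23
position: [0.4022, -0.1822, 0.3791]
tcp_rot: [[0.567, 0.824, -0.001], [0.824, -0.567, 0.001], [0.0, -0.001, -1.0]]
force: [0.2, 0.4, -0.1]
width: 0.0851
grasp_force: 0.0
```

Request:
jog_arm:
  plan:
    - [[0,0,0.178],[0,0,0],1]
    - [[0,0,0.178],[0,0,0],1]
    - [[0,0,0.178],[0,0,0],1]
    - [[0,0,0.178],[0,0,0],1]
    - [[0,0,0.178],[0,0,0],1]
    - [[0,0,0.178],[0,0,0],1]
    - [[0,0,0],[0,0,0],1]

```text
time_s: 17.1
position: [0.4023, -0.1822, 0.3791]
tcp_rot: [[0.996, -0.092, -0.001], [-0.092, -0.996, 0.001], [-0.001, -0.001, -1.0]]
force: [0.8, 0.4, -0.6]
width: 0.0855
grasp_force: 0.0
```

Run:
```python
from h import *
for k in range(2):
    w=ctrl.read_camera("wrist"); s=ctrl.state(); T=np.array(s["tcp_rot"]); pos=np.array(s["position"])
    print(s["time_s"],pos,np.degrees(np.arctan2(T[1,0],T[0,0])),np.round(s["qpos"],1))
    for r in ctrl.masks_of("gauge",w)[:1]:
        v,u=np.nonzero(r["mask"]); X=((onplane(w,np.c_[u,v],.018)-pos)@T)[:,:2]*1e3; a,b=axis(X)
        print(r["conf"],r["location"],len(u),v.max(),a,b,np.linalg.norm(b-a),np.degrees(np.arctan2(*(b-a)[::-1])))
```

```text
17.15 [ 0.40234617 -0.18213739  0.37923326] -5.159458013816564 [ 61.2  11.  -44.2 118.4   9.4  54.1 -83.1]
0.86 [278.7, 141.9] 5629 257 [82.56281509  1.61356016] [-65.55051447   1.14965611] 148.1140560525924 -179.8205451370893
17.25 [ 0.40241506 -0.1822406   0.37941633] -5.201080533417762 [ 61.3  11.  -44.2 118.4   9.4  54.1 -83.2]
0.61 [278.1, 143.9] 5699 256 [82.58300905  0.96507165] [-64.62600899   1.50337293] 147.21000224607772 179.79048665395374
```

Request:
jog_arm:
  plan:
    - [[0,0,0],[-2.5,0.5,30],1]
    - [[0,0,0],[0,0,50],1]
    - [[0,0,0],[0,0,50],1]
    - [[0,0,0],[0,0,45],1]
    - [[0,0,0],[0,0,26],1]
    - [[0,0,0],[0,0,0],1]
    - [[0,0,0],[0,0,0],0.2]
    - [[0,0,0],[0,0,0],0]
    - [[0,0,0],[0,0,0],0]
    - [[0,0,0],[0,0,0],0]
    - [[0,0,0],[0,0,0],0]
  force: 60

```text
time_s: 18.68
position: [0.4002, -0.1829, 0.1796]
tcp_rot: [[0.996, -0.094, 0.001], [-0.094, -0.996, -0.001], [0.001, 0.001, -1.0]]
force: [-2.0, 0.2, 9.3]
width: 0.0142
grasp_force: 58.9
```

Request:
jog_arm:
  plan:
    - [[0,0,0],[0,0,-30],0]
    - [[0,0,0],[0,0,-50],0]
    - [[0,0,0],[0,0,-50],0]
    - [[0,0,0],[0,0,-50],0]
    - [[0,0,-0.1785],[0,0,-20],0]
    - [[0,0,-0.1785],[0,0,0],0]
    - [[0,0,-0.1785],[0,0,0],0]
    - [[0,0,-0.1785],[0,0,0],0]
    - [[0,0,-0.1785],[0,0,0],0]
    - [[0,0,-0.1785],[0,0,0],0]
    - [[0,0,-0.1785],[0,0,0],0]
    - [[0,0,-0.1785],[0,0,0],0]
    - [[0,0,-0.1785],[0,0,0],0]
    - [[0,0,-0.1785],[0,0,0],0]
    - [[0,0,-0.1785],[0,0,0],0]
    - [[0,0,-0.1785],[0,0,0],0]
    - [[0,0,-0.1785],[0,0,0],0]
    - [[0,0,-0.1785],[0,0,0],0]
    - [[0,0,-0.1785],[0,0,0],0]
    - [[0,0,-0.1785],[0,0,0],0]

```text
time_s: 21.18
position: [0.3994, -0.1826, 0.3785]
tcp_rot: [[-0.931, 0.365, -0.001], [0.365, 0.931, -0.001], [0.001, -0.001, -1.0]]
force: [-0.2, -0.2, -1.5]
width: 0.0143
grasp_force: 59.7
```

Run:
```python
from h import *
p=dict(np.load("w4.npz")); hsv=cv2.cvtColor(p["image"],cv2.COLOR_BGR2HSV); T=p["T"]; pos=p["pos"]
y=(hsv[...,0]>22)&(hsv[...,0]<36)&(hsv[...,1]>120)&(hsv[...,2]>90); y[:,:110]=0; y[:,222:]=0
tl=lambda uv,z:np.round(1e3*((onplane(p,uv,z)-pos)@T)[0,:2],1)
v,u=np.nonzero(y); print(v.min(),v.max(),"front/back",tl((165,v.min()-.5),.024),tl((175,v.max()+.5),.024))
for r in (180,190,200): c=np.nonzero(y[r])[0]; print(r,c.min(),c.max(),tl((c.min()-.5,r),.024),tl((c.max()+.5,r),.040))
for c in (140,200): r=np.nonzero(y[150:,c])[0]+150; print(c,tl((c,r.min()-.5),.040),tl((c,r.max()+.5),.024))
c=np.nonzero(y[190])[0]
S=tl(((c.min()+c.max())/2,190),.024)
print(ctrl.state()["position"])
```

```text
84 256 front/back [ 90.9 -87.8] [-62.2 -92.3]
180 128 211 [  11.  -128.1] [ 14.3 -51.3]
190 129 211 [   1.9 -128.3] [  5.7 -51.8]
200 131 212 [  -7.2 -127.6] [ -3.  -51.4]
140 [  22.3 -110.4] [ -17.1 -120.2]
200 [ 22.3 -60.5] [-17.1 -65.9]
[ 0.39943709 -0.18261996  0.37852089]
```

Request:
jog_arm:
  plan:
    - [[0,0,-0.1755],[0,0,0],0]
    - [[0,0,0],[-1.6,40,0],0]
    - [[0,0,0],[-1.5,52,0],0]
    - [[0,0,0],[-1.5,52,0],0]
    - [[0,0,0],[-1.5,52,0],0]
    - [[0,0,0],[-1.5,52,0],0]
    - [[0,0,0],[-1.5,52,0],0]
    - [[0,0,0],[-1.5,45.6,0],0]
    - [[0,0,0],[0,0,40],0]
    - [[0,0,0],[0,0,50],0]
    - [[0,0,0],[0,0,40],0]
    - [[0,0,0],[0,0,14],0]
    - [[0,0,0],[0,0,0],0]
    - [[0,0,0],[0,0,0],0]

```text
time_s: 22.92
position: [0.4812, 0.154, 0.2362]
tcp_rot: [[-0.979, 0.203, 0.002], [0.203, 0.979, 0.001], [-0.002, 0.001, -1.0]]
force: [-0.3, -0.5, -2.6]
width: 0.014
grasp_force: 59.7
```

Run:
```python
from h import *
w=ctrl.read_camera("wrist"); s=ctrl.state(); T=np.array(s["tcp_rot"]); print(s["time_s"],s["position"],np.degrees(np.arctan2(T[1,0],T[0,0])),s["force"])
cv2.imwrite("pics/w5.png",w["image"]); np.savez("w5.npz",pos=s["position"],T=T,**{k:w[k] for k in("image","depth","K","rvec","tvec")})
```

```text
22.975 [0.481254   0.15395496 0.23629889] 168.27923323905745 [ 0.0568357  -0.09362291 -1.17851855]
```

View pics/w5.png

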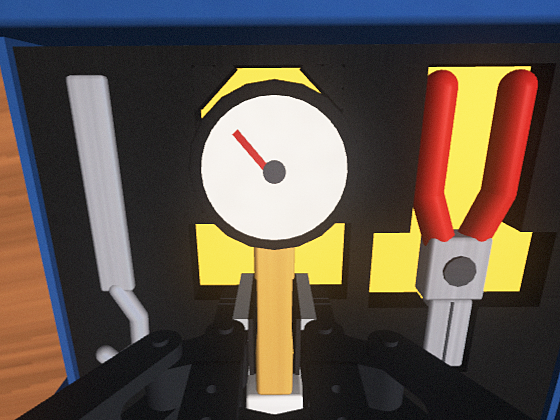

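Run:
```python
from h import *
w=dict(np.load("w5.npz")); T=w["T"]; pos=w["pos"]; im=w["image"]; hsv=cv2.cvtColor(im,cv2.COLOR_BGR2HSV)
y=(hsv[...,0]>22)&(hsv[...,0]<36)&(hsv[...,1]>120)&(hsv[...,2]>90); yg=y.copy(); yg[:,:160]=0; yg[:,356:]=0
tl=lambda uv,z:np.round(1e3*((onplane(w,uv,z)-pos)@T)[0,:2],1)
b=pos[2]-.1796
for r in (232,240,250,260,270,280):
    c=np.nonzero(yg[r])[0]; L,Q=tl((c.min()-.5,r),.024),tl((c.max()+.5,r),.024); print(r,c.min(),c.max(),L,Q,(L+Q)/2)
for c in (202,215,225,325,335): r=np.nonzero(yg[200:,c])[0]+200; print("notch",c,r.min(),r.max(),tl((c,r.min()-.5),.040),tl((c,r.max()+.5),.024))
for c in (250,260,270,280,290): r=np.nonzero(yg[:,c])[0]; print("front",c,r.min(),tl((c,r.min()-.5),.024))
wh=cv2.inRange(hsv,(0,0,190),(180,60,255)); wh[:85]=0; wh[245:]=0; wh[:,:190]=0; wh[:,360:]=0
ct=max(cv2.findContours(wh,0,2)[0],key=cv2.contourArea); P=onplane(w,ct.reshape(-1,2),b+.023); Q=((P-pos)@T)[:,:2]*1e3
(c,rad)=cv2.minEnclosingCircle(Q.astype(np.float32)); print("face",c,rad)
# stem edges
for r in (262,290,320,350,370):
    row=hsv[r,235:315]; st=np.nonzero((row[:,0]>14)&(row[:,0]<25)&(row[:,1]>100))[0]+235; L,Q2=tl((st.min()-.5,r),b+.016),tl((st.max()+.5,r),b+.016); print("stem",r,st.min(),st.max(),L,Q2,(L+Q2)/2)
print("foot",[(r,im[r,275].tolist()) for r in range(386,412,2)],tl((275,410),b+.016),tl((275,393),b+.016))
yp=y.copy(); yp[:,:356]=0
for r in (245,260,280): c=np.nonzero(yp[r])[0]; L,Q=tl((c.min()-.5,r),.040),tl((c.max()+.5,r),.024); print("pl",L,Q)
```

```text
232 196 343 [ 13.9 -39.3] [13.8 36.9] [13.85 -1.2 ]
240 197 343 [  9.5 -39.1] [ 9.4 37.1] [ 9.45 -1.  ]
250 198 342 [  3.9 -38.9] [ 3.8 36.9] [ 3.85 -1.  ]
260 199 342 [ -1.8 -38.8] [-1.9 37.3] [-1.85 -0.75]
270 199 341 [ -7.6 -39.2] [-7.7 37. ] [-7.65 -1.1 ]
280 200 340 [-13.5 -39. ] [-13.7  36.8] [-13.6  -1.1]
notch 202 224 284 [ 23.9 -32.4] [-16.2 -37.8]
notch 215 226 284 [ 22.9 -26.4] [-16.3 -30.8]
notch 225 235 284 [ 18.4 -21.9] [-16.3 -25.4]
notch 325 232 283 [19.8 25. ] [-15.7  28.6]
notch 335 224 283 [23.8 29.5] [-15.7  34. ]
front 250 68 [92.5 -9.6]
front 260 68 [92.5 -5.1]
front 270 68 [92.5 -0.6]
front 280 68 [92.5  3.9]
front 290 68 [92.5  8.4]
face (55.772823333740234, 1.0911704301834106) 24.696868896484375
stem 262 254 294 [19.1 -6.8] [19.   9.1] [19.05  1.15]
stem 290 235 314 [  6.9 -14.6] [ 6.9 17.2] [6.9 1.3]
stem 320 257 295 [-6.8 -6. ] [-6.8  9.9] [-6.8   1.95]
stem 350 256 309 [-21.3  -6.7] [-21.4  16. ] [-21.35   4.65]
stem 370 256 301 [-31.5  -6.9] [-31.5  12.9] [-31.5   3. ]
foot [(386, [95, 184, 231]), (388, [94, 181, 230]), (390, [96, 184, 232]), (392, [96, 187, 235]), (394, [75, 133, 175]), (396, [222, 222, 227]), (398, [237, 237, 240]), (400, [241, 241, 244]), (402, [240, 241, 244]), (404, [239, 239, 242]), (406, [237, 237, 240]), (408, [235, 235, 238]), (410, [235, 235, 239])] [-53.1   1.5] [-43.7   1.5]
pl [13.  47.9] [  6.5 133.8]
pl [ 5.2 48. ] [ -2.1 134. ]
pl [-5.5 48.4] [-13.8 134.2]
```

Request:
jog_arm:
  plan:
    - [[0,0,-0.0065],[5,-2.1,0],0]
    - [[0,0,0],[0,0,5],0]
    - [[0,0,0],[0,0,5],0]
    - [[0,0,0],[0,0,2],0]
    - [[0,0,0],[0,0,0],0]
    - [[0,0,0],[0,0,0],0]

```text
time_s: 23.72
position: [0.4752, 0.1527, 0.2227]
tcp_rot: [[-0.981, 0.196, -0.0], [0.196, 0.981, 0.0], [0.0, 0.0, -1.0]]
force: [-0.5, 0.6, -1.9]
width: 0.0142
grasp_force: 59.7
```

Run:
```python
from h import *
w=ctrl.read_camera("wrist"); s=ctrl.state(); T=np.array(s["tcp_rot"]); pos=np.array(s["position"]);print(s["time_s"],pos,np.degrees(np.arctan2(T[1,0],T[0,0])),s["force"])
im=w["image"]; cv2.imwrite("pics/w6.png",im); hsv=cv2.cvtColor(im,cv2.COLOR_BGR2HSV)
y=(hsv[...,0]>22)&(hsv[...,0]<36)&(hsv[...,1]>120)&(hsv[...,2]>90); yg=y.copy(); yg[:,:160]=0; yg[:,362:]=0
tl=lambda uv,z:np.round(1e3*((onplane(w,uv,z)-pos)@T)[0,:2],1)
b=pos[2]-.1796
for r in (245,260,275,290):
    c=np.nonzero(yg[r])[0]; L,Q=tl((c.min()-.5,r),.024),tl((c.max()+.5,r),.024); print(r,c.min(),c.max(),L,Q,(L+Q)/2)
for c in (195,205,335,345): r=np.nonzero(yg[200:,c])[0]+200; len(r) and print("notch",c,r.min(),r.max(),tl((c,r.min()-.5),.040),tl((c,r.max()+.5),.024))
for c in (250,260,270,280,290): r=np.nonzero(yg[:,c])[0]; len(r) and print("front",c,r.min(),tl((c,r.min()-.5),.024))
wh=cv2.inRange(hsv,(0,0,190),(180,60,255)); wh[:80]=0; wh[245:]=0; wh[:,:190]=0; wh[:,360:]=0
ct=max(cv2.findContours(wh,0,2)[0],key=cv2.contourArea); Q=((onplane(w,ct.reshape(-1,2),b+.023)-pos)@T)[:,:2]*1e3
print("face",cv2.minEnclosingCircle(Q.astype(np.float32)))
```

```text
23.775 [0.47518343 0.15268035 0.22276037] 168.67071464227115 [ 0.15161643 -0.0261524  -2.19681244]Traceback (most recent call last):
  File "<stdin>", line 8, in <module>
    return umr_minimum(a, axis, None, out, keepdims, initial, where)
ValueError: zero-size array to reduction operation minimum which has no identity
```

View pics/w6.png

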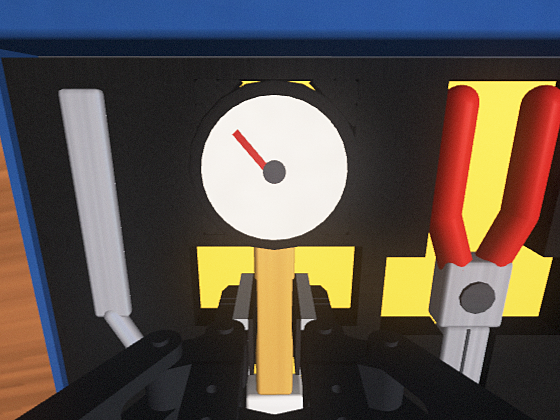

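Run:
```python
from h import *
w=ctrl.read_camera("wrist"); s=ctrl.state(); T=np.array(s["tcp_rot"]); pos=np.array(s["position"]);print(pos)
im=w["image"]; hsv=cv2.cvtColor(im,cv2.COLOR_BGR2HSV)
y=(hsv[...,0]>22)&(hsv[...,0]<36)&(hsv[...,1]>120)&(hsv[...,2]>90); yg=y.copy(); yg[:,:160]=0; yg[:,362:]=0
tl=lambda uv,z:np.round(1e3*((onplane(w,uv,z)-pos)@T)[0,:2],1)
b=pos[2]-.1796
for r in (255,270,285,300):
    c=np.nonzero(yg[r])[0]; L,Q=tl((c.min()-.5,r),.024),tl((c.max()+.5,r),.024); print(r,c.min(),c.max(),L,Q,(L+Q)/2)
for c in (205,215,335,345):
    r=np.nonzero(yg[200:,c])[0]+200
    if len(r): print("notch",c,r.min(),r.max(),tl((c,r.min()-.5),.040),tl((c,r.max()+.5),.024))
for c in (250,260,270,280,290):
    r=np.nonzero(yg[:150,c])[0]
    if len(r): print("front",c,r.min(),tl((c,r.min()-.5),.024))
wh=cv2.inRange(hsv,(0,0,190),(180,60,255)); wh[:80]=0; wh[245:]=0; wh[:,:190]=0; wh[:,360:]=0
ct=max(cv2.findContours(wh,0,2)[0],key=cv2.contourArea); Q=((onplane(w,ct.reshape(-1,2),b+.023)-pos)@T)[:,:2]*1e3
print("face",cv2.minEnclosingCircle(Q.astype(np.float32)))
```

```text
[0.47517304 0.15265362 0.22278544]
255 198 353 [  6.7 -36.1] [ 6.6 39.8] [6.65 1.85]
270 198 352 [ -1.3 -36.7] [-1.4 39.8] [-1.35  1.55]
285 200 351 [ -9.6 -36.2] [-9.7 39.8] [-9.65  1.8 ]
300 201 350 [-18.1 -36.2] [-18.1  39.9] [-18.1    1.85]
notch 205 246 306 [ 18.1 -29. ] [-21.8 -34.1]
notch 215 247 307 [ 17.6 -24.7] [-22.4 -29.1]
notch 335 247 306 [17.6 27.8] [-21.9  32.2]
notch 345 247 306 [17.5 32.1] [-21.9  37.3]
front 250 81 [86.3 -8.9]
front 290 81 [86.3  7.9]
face ((55.63780212402344, 1.0902175903320312), 24.732500076293945)
```

Request:
jog_arm:
  plan:
    - [[0,0,0],[-0.9,0.6,0],0]
    - [[0,0,0],[0,0,2],0]
    - [[0,0,0],[0,0,2],0]
    - [[0,0,0],[0,0,2],0]
    - [[0,0,0],[0,0,2],0]
    - [[0,0,0],[0,0,2],0]
    - [[0,0,0],[0,0,0],0]

```text
time_s: 24.7
position: [0.4763, 0.1531, 0.2129]
tcp_rot: [[-0.981, 0.196, 0.001], [0.196, 0.981, 0.0], [-0.001, 0.0, -1.0]]
force: [0.0, 0.4, 0.4]
width: 0.0141
grasp_force: 60.1
```

Request:
jog_arm:
  plan:
    - [[0,0,0],[0,0,2],0]
    - [[0,0,0],[0,0,2],0]
    - [[0,0,0],[0,0,2],0]
    - [[0,0,0],[0,0,2],0]
    - [[0,0,0],[0,0,1],0]
    - [[0,0,0],[0,0,0],0]

```text
time_s: 25.45
position: [0.4761, 0.153, 0.2037]
tcp_rot: [[-0.981, 0.196, 0.0], [0.196, 0.981, -0.0], [-0.0, -0.0, -1.0]]
force: [1.3, 0.1, 2.7]
width: 0.0141
grasp_force: 60.2
```

Request:
jog_arm:
  plan:
    - [[0,0,0],[0,0,1],0]
    - [[0,0,0],[0,0,1],0]
    - [[0,0,0],[0,0,1],0]
    - [[0,0,0],[0,0,0],0]

```text
time_s: 25.95
position: [0.4778, 0.153, 0.2035]
tcp_rot: [[-0.98, 0.197, 0.005], [0.197, 0.98, -0.003], [-0.005, -0.002, -1.0]]
force: [-3.6, -6.6, 31.2]
width: 0.0138
grasp_force: 63.7
```

Request:
jog_arm:
  plan:
    - [[0,0,0],[0,0,-2],0]
    - [[0,0,0],[0,0,0],0.4]
    - [[0,0,0],[0,0,0],0.4]
    - [[0,0,0],[0,0,0],0.4]
    - [[0,0,0],[0,0,-30],0.4]
    - [[0,0,0],[0,0,-50],0.4]
    - [[0,0,0],[0,0,-50],0.4]
    - [[0,0,0],[0,0,-40],0.4]
    - [[0,0,0],[0,0,0],0.4]
    - [[0,0,0],[0,0,0],0.4]

```text
time_s: 27.2
position: [0.4758, 0.1525, 0.3719]
tcp_rot: [[-0.98, 0.197, -0.001], [0.197, 0.98, -0.001], [0.001, -0.001, -1.0]]
force: [-0.1, -0.1, -0.7]
width: 0.0341
grasp_force: 0.0
```

Run:
```python
from h import *
w=ctrl.read_camera("wrist"); s=ctrl.state(); T=np.array(s["tcp_rot"]); pos=np.array(s["position"]);print(s["time_s"],pos,np.degrees(np.arctan2(T[1,0],T[0,0])),s["force"],np.round(s["qpos"],1))
cv2.imwrite("pics/w7.png",w["image"]); W=pts(w)
for n,uv in dict(dialT=0 or (0,0)).items(): pass
for q in ("pliers","gauge"):
    for r in ctrl.masks_of(q,w)[:1]: m=r["mask"]; print(q,r["conf"],r["location"],np.nanpercentile(W[m][:,2],[5,25,50,75,95]))
np.savez("w7.npz",W=W,pos=pos,T=T,**{k:w[k] for k in("image","depth","K","rvec","tvec")})
L=(W-pos)@T*1e3
# drawer front lip: print heights down column of image around top
for r in range(0,110,6): print(r,np.round(W[r,280],3))
```

```text
27.25 [0.4756204  0.15247197 0.3714644 ] 168.6620806480799 [-0.78941782 -0.78654423  0.40893339] [ 34.   29.7 -69.5 111.1  31.7  61.8  29.5]
pliers 0.67 [383.4, 176.3] [0.03346922 0.03697195 0.03820034 0.03902423 0.040299  ]
gauge 0.84 [278.2, 146.5] [0.03918188 0.04066969 0.04503203 0.0458756  0.0468002 ]
0 [ 0.325  0.189 -0.002]
6 [ 0.329  0.188 -0.001]
12 [0.334 0.187 0.001]
18 [ 0.338  0.186 -0.001]
24 [0.352 0.182 0.06 ]
30 [0.356 0.182 0.06 ]
36 [0.359 0.181 0.061]
42 [0.363 0.18  0.06 ]
48 [0.367 0.179 0.064]
54 [0.371 0.179 0.064]
60 [0.374 0.178 0.065]
66 [0.378 0.177 0.063]
72 [0.382 0.176 0.062]
78 [0.383 0.177 0.016]
84 [0.389 0.175 0.04 ]
90 [0.393 0.175 0.04 ]
96 [0.397 0.174 0.045]
102 [0.401 0.173 0.046]
108 [0.406 0.172 0.046]
```

View pics/w7.png

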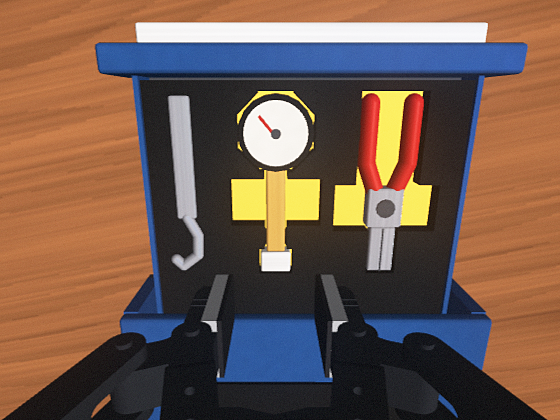

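Request:
jog_arm:
  plan:
    - [[0,0,0],[40,16,0],0]
    - [[0,0,0],[50,22,0],0]
    - [[0,0,0],[50,22,0],0]
    - [[0,0,0],[17,7,0],0]
    - [[0,0,0],[0,0,40],0]
    - [[0,0,0],[0,0,50],0]
    - [[0,0,0],[0,0,40],0]
    - [[0,0,0],[0,0,27],0]
    - [[0,0,0],[0,0,0],0]
    - [[0,0,0],[0,0,0],0]

```text
time_s: 28.6
position: [0.3357, 0.2498, 0.2161]
tcp_rot: [[-0.981, 0.196, -0.0], [0.196, 0.981, 0.0], [0.0, 0.0, -1.0]]
force: [0.4, -0.1, 0.0]
width: -0.0001
grasp_force: 0.0
```

Run:
```python
from h import *
d=np.load("w7.npz"); W=d["W"]
print("foot",np.nanmedian(W[255:268,268:286].reshape(-1,3),0),"stem",np.nanmedian(W[185:240,272:280].reshape(-1,3),0),"dial",np.nanmedian(W[110:155,255:295].reshape(-1,3),0))
print("handles",np.nanmax(W[100:150,366:376,2],1)[::10],"jaw",np.nanmedian(W[235:265,372:388].reshape(-1,3),0))
s=ctrl.state(); print(s["time_s"],s["position"],s["force"],s["width"])
t=ctrl.read_camera("top"); WT=pts(t); ux=np.array([.9804,-.1968]); uy=np.array([.1968,.9804])
A=WT[...,:2]@ux; B=WT[...,:2]@uy; z=WT[...,2]
m=(z>.07)&(z<.095)&(abs(B-.29)<.05)&(A>.3)&(A<.9); print("chest top x' range",np.percentile(A[m],[1,99]))
```

```text
foot [0.53136481 0.14424535 0.04030548] stem [0.48713408 0.15217763 0.04022548] dial [0.42225341 0.16436685 0.04589195]
handles [0.03931076 0.03962816 0.04015589 0.03979865 0.03890022] jaw [0.53899852 0.23421107 0.03834303]
28.6 [0.33565216 0.24983969 0.2161267 ] [ 0.38817661 -0.09219739  0.0153953 ] -0.0001364517078002521
chest top x' range [0.52405552 0.76941044]
```

Request:
jog_arm:
  plan:
    - [[0,0,0],[-8,0,0],0]
    - [[0,0,0],[-10,0,0],0]
    - [[0,0,0],[-10,0,0],0]
    - [[0,0,0],[-12,0,0],0]
    - [[0,0,0],[-15,0,0],0]
    - [[0,0,0],[-15,0,0],0]
    - [[0,0,0],[-15,0,0],0]
    - [[0,0,0],[-15,0,0],0]
    - [[0,0,0],[-15,0,0],0]
    - [[0,0,0],[-15,0,0],0]
    - [[0,0,0],[-15,0,0],0]
    - [[0,0,0],[-15,0,0],0]
    - [[0,0,0],[-10,0,0],0]
    - [[0,0,0],[-8,0,0],0]
    - [[0,0,0],[-4,0,0],0]
    - [[0,0,0],[0,0,0],0]

```text
time_s: 30.65
position: [0.5142, 0.2135, 0.2157]
tcp_rot: [[-0.98, 0.197, 0.001], [0.197, 0.98, -0.0], [-0.001, -0.0, -1.0]]
force: [0.4, 0.3, 0.9]
width: 0.0005
grasp_force: 0.0
```

Request:
jog_arm:
  plan:
    - [[0,0,0],[-4,0,0],0]
    - [[0,0,0],[-4,0,0],0]
    - [[0,0,0],[-3,0,0],0]

```text
time_s: 31.02
position: [0.5247, 0.2116, 0.2156]
tcp_rot: [[-0.981, 0.196, -0.0], [0.196, 0.981, -0.0], [0.0, -0.0, -1.0]]
force: [-2.1, -0.3, 1.1]
width: 0.0001
grasp_force: 1.1
```

Run:
```python
from h import *
s=ctrl.state(); print(s["time_s"],s["position"],s["force"])
t=ctrl.read_camera("scene"); a=t["image"][120:300,270:480]; cv2.imwrite("pics/s8.png",cv2.resize(a,(700,600)))
t=ctrl.read_camera("top"); WT=pts(t); ux=np.array([.9804,-.1968]); uy=np.array([.1968,.9804])
A=WT[...,:2]@ux; B=WT[...,:2]@uy; z=WT[...,2]
for b in (.19,.2,.21,.22):
    m=(abs(B-b)<.006)&(A>.40)&(A<.56); o=np.argsort(A[m]); print(b,[(round(x,3),round(h,3)) for x,h in zip(A[m][o],z[m][o])][::4])
```

```text
31.025 [0.52467996 0.21155971 0.21562605] [-2.06609278 -0.31119756  1.10299644]
0.19 [(np.float64(0.4), np.float64(0.551)), (np.float64(0.401), np.float64(0.551)), (np.float64(0.403), np.float64(0.554)), (np.float64(0.404), np.float64(0.557)), (np.float64(0.404), np.float64(0.55)), (np.float64(0.406), np.float64(0.55)), (np.float64(0.407), np.float64(0.554)), (np.float64(0.409), np.float64(0.552)), (np.float64(0.41), np.float64(0.557)), (np.float64(0.411), np.float64(0.561)), (np.float64(0.413), np.float64(0.559)), (np.float64(0.414), np.float64(0.559)), (np.float64(0.416), np.float64(0.563)), (np.float64(0.416), np.float64(0.554)), (np.float64(0.417), np.float64(0.557)), (np.float64(0.419), np.float64(0.556)), (np.float64(0.42), np.float64(0.565)), (np.float64(0.421), np.float64(0.556)), (np.float64(0.422), np.float64(0.558)), (np.float64(0.424), np.float64(0.557)), (np.float64(0.425), np.float64(0.558)), (np.float64(0.426), np.float64(0.565)), (np.float64(0.427), np.float64(0.561)), (np.float64(0.428), np.float64(0.559)), (np.float64(0.43), np.float64(0.564)), (np.float64(0.43), np
[... 7609 characters left out ...]
), np.float64(0.526)), (np.float64(0.459), np.float64(0.526)), (np.float64(0.459), np.float64(0.528)), (np.float64(0.461), np.float64(0.527)), (np.float64(0.463), np.float64(0.522)), (np.float64(0.466), np.float64(0.518)), (np.float64(0.466), np.float64(0.518)), (np.float64(0.468), np.float64(0.516)), (np.float64(0.471), np.float64(0.514)), (np.float64(0.472), np.float64(0.515)), (np.float64(0.474), np.float64(0.508)), (np.float64(0.476), np.float64(0.508)), (np.float64(0.477), np.float64(0.506)), (np.float64(0.48), np.float64(0.501)), (np.float64(0.482), np.float64(0.499)), (np.float64(0.486), np.float64(0.485)), (np.float64(0.557), np.float64(0.084)), (np.float64(0.56), np.float64(0.081))]
```

View pics/s8.png

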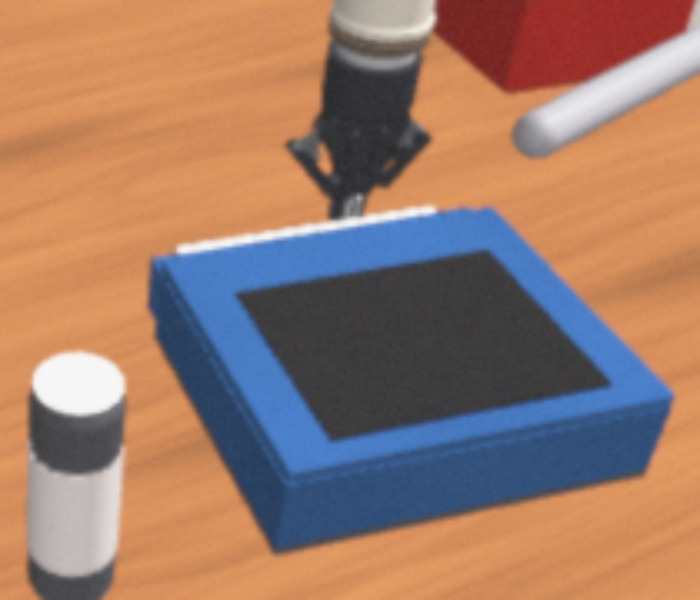

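Request:
jog_arm:
  plan:
    - [[0,0,0],[-2,0,0],0]
    - [[0,0,0],[-2,0,0],0]
    - [[0,0,0],[-2,0,0],0]
    - [[0,0,0],[0,0,0],0]

```text
time_s: 31.62
position: [0.5309, 0.2103, 0.2157]
tcp_rot: [[-0.98, 0.197, 0.001], [0.197, 0.98, 0.0], [-0.001, 0.0, -1.0]]
force: [-0.7, 0.1, -1.6]
width: -0.0001
grasp_force: 0.3
```

Request:
jog_arm:
  plan:
    - [[0,0,0],[-2,0,0],0]
    - [[0,0,0],[-2,0,0],0]
    - [[0,0,0],[-1,0,0],0]
    - [[0,0,0],[0,0,0],0]

```text
time_s: 32.12
position: [0.5335, 0.2101, 0.2156]
tcp_rot: [[-0.981, 0.195, -0.004], [0.195, 0.981, -0.001], [0.004, -0.001, -1.0]]
force: [-8.8, -1.4, 6.1]
width: 0.0003
grasp_force: 4.2
```

Request:
jog_arm:
  plan:
    - [[0,0,0],[-1,0,0],0]
    - [[0,0,0],[-1,0,0],0]
    - [[0,0,0],[0,0,0],0]
    - [[0,0,0],[0,0,0],0]

```text
time_s: 32.62
position: [0.5339, 0.2101, 0.2156]
tcp_rot: [[-0.981, 0.194, -0.007], [0.194, 0.981, -0.001], [0.006, -0.002, -1.0]]
force: [-13.1, -0.5, 9.6]
width: -0.0001
grasp_force: 6.5
```

Request:
jog_arm:
  plan:
    - [[0,0,0],[10,0,0],0]
    - [[0,0,0],[40,0,0],0]
    - [[0,0,0],[20,0,-30],0]
    - [[0,0,0],[0,0,-50],0]
    - [[0,0,0],[0,0,-50],0]
    - [[0,0,0],[0,0,0],0]
    - [[0,0,0],[0,0,0],0]

```text
time_s: 33.5
position: [0.469, 0.2223, 0.3456]
tcp_rot: [[-0.98, 0.197, 0.001], [0.197, 0.98, -0.001], [-0.001, -0.0, -1.0]]
force: [0.2, 0.0, 0.3]
width: 0.0001
grasp_force: 0.0
```

Run:
```python
from h import *
ux=np.array([.9804,-.1968]); uy=np.array([.1968,.9804])
w=ctrl.read_camera("wrist"); W=pts(w); A=W[...,:2]@ux; B=W[...,:2]@uy; z=W[...,2]
lip=(z>.053)&(z<.0615); top=(z>.075)&(z<.09)
for b in (.25,.29,.33,.36):
    k=abs(B-b)<.01; print(b,"lip front x'",np.nanpercentile(A[lip&k],3) if (lip&k).any() else None,"chest front",np.nanpercentile(A[top&k],2) if (top&k).any() else None)
s=ctrl.state(); print(s["time_s"],s["position"],s["force"])
```

```text
0.25 lip front x' 0.4912448742632872 chest front None
0.29 lip front x' 0.4915160878043788 chest front None
0.33 lip front x' None chest front None
0.36 lip front x' 0.49129505882128105 chest front None
33.55 [0.468677   0.22214064 0.34488093] [-0.54232744 -0.65148795  0.2897548 ]
```

Run:
```python
from h import *
ux=np.array([.9804,-.1968]); uy=np.array([.1968,.9804])
w=ctrl.read_camera("wrist"); W=pts(w); A=W[...,:2]@ux; B=W[...,:2]@uy
for c in (150,400): print([(r,round(float(A[r,c]),3),round(float(W[r,c,2]),3),w["image"][r,c].tolist()) for r in range(100,330,7) if A[r,c]>.475 and A[r,c]<.56],round(float(B[200,c]),3))
```

```text
[(261, 0.478, 0.001, [74, 120, 188]), (268, 0.485, -0.0, [72, 121, 192]), (275, 0.491, 0.001, [81, 124, 194]), (282, 0.499, -0.0, [73, 112, 179]), (289, 0.507, -0.0, [76, 118, 186]), (296, 0.506, 0.015, [73, 52, 42]), (303, 0.505, 0.028, [77, 56, 48]), (310, 0.493, 0.059, [243, 245, 248]), (317, 0.498, 0.061, [248, 249, 250]), (324, 0.505, 0.06, [105, 94, 96])] 0.203
[(261, 0.478, 0.001, [75, 120, 187]), (268, 0.485, -0.0, [63, 105, 170]), (275, 0.493, -0.001, [77, 123, 195]), (282, 0.499, 0.0, [77, 121, 194]), (289, 0.507, 0.0, [71, 114, 178]), (296, 0.514, -0.0, [74, 116, 188]), (303, 0.522, -0.001, [77, 122, 193]), (310, 0.529, -0.0, [87, 110, 160]), (317, 0.505, 0.05, [78, 51, 42]), (324, 0.505, 0.06, [66, 43, 36])] 0.42
```

Run:
```python
from h import *
ux=np.array([.9804,-.1968]); uy=np.array([.1968,.9804])
w=ctrl.read_camera("wrist"); W=pts(w); A=W[...,:2]@ux; B=W[...,:2]@uy
for c in (130,180,420): print([(r,round(float(A[r,c]),3),round(float(W[r,c,2]),3)) for r in range(318,380,3) if W[r,c,2]<.1],w["image"][326:350:4,c].tolist())
```

```text
[(318, 0.499, 0.06), (321, 0.501, 0.06), (324, 0.505, 0.059), (327, 0.505, 0.063), (330, 0.507, 0.064), (333, 0.509, 0.064), (336, 0.512, 0.064), (339, 0.515, 0.064), (342, 0.518, 0.063), (345, 0.52, 0.064), (348, 0.541, 0.041), (351, 0.543, 0.042), (354, 0.547, 0.04), (357, 0.524, 0.074)] [[87, 53, 38], [162, 95, 60], [163, 98, 59], [167, 100, 61], [164, 100, 61], [171, 96, 60]]
[(318, 0.499, 0.06), (321, 0.502, 0.059), (324, 0.505, 0.059), (327, 0.505, 0.063), (330, 0.507, 0.064)] [[85, 51, 39], [176, 101, 59], [44, 40, 45], [37, 36, 35], [35, 33, 34], [58, 54, 55]]
[(318, 0.537, 0.0), (321, 0.54, 0.001), (324, 0.544, -0.0), (327, 0.548, -0.001), (330, 0.551, 0.0), (333, 0.553, 0.001), (336, 0.558, -0.0), (339, 0.561, -0.0), (342, 0.565, -0.001), (345, 0.567, 0.001), (348, 0.571, 0.0), (351, 0.574, 0.001), (354, 0.579, -0.001), (357, 0.582, -0.001)] [[74, 119, 190], [79, 129, 200], [71, 115, 182], [68, 109, 177], [61, 99, 165], [72, 117, 181]]
```

```bash
python3 -c "
from plant import ctrl
print(ctrl.close_job())"
```

```text
the job is handed in; nothing more can be done
None
```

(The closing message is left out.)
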